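# Sort the geocache containers into their trays

## Task

Sort the geocache containers on the kitchen table into the trays, one kind to a tray: both film canisters standing upright, caps up, in the blue tray, both round metal tins flat, lids up, in the yellow tray, and the black key box flat, top up, in the green tray. Everything must rest fully down on its tray's floor; leave the tub of matches and the eraser where they are.

Things in the scene. Friction and masses are not known exactly. Their poses are not given: they have to be found in the camera images.
- canister_grey: Film canister, an upright plastic cylinder 33 mm across and 50 mm tall, grey with a white cap. 20 to 40 g. Starts standing loose on the bare table, cap up. Origin: centre of its underside; z up through the cap.
- canister_black: Film canister, an upright plastic cylinder 33 mm across and 50 mm tall, black with a grey cap. 20 to 40 g. Starts standing loose on the bare table, cap up. Origin: centre of its underside; z up through the cap.
- tin_silver: Round screw-lid metal tin, a flat disc-like can 50 mm across and 24 mm tall, silver. 30 to 55 g. Starts loose on the bare table, lid up. Origin: centre of its underside; z up through the lid.
- tin_gold: Round screw-lid metal tin, a flat disc-like can 50 mm across and 24 mm tall, gold (brass coloured). 30 to 55 g. Starts loose on the bare table, lid up. Origin: centre of its underside; z up through the lid.
- key_box: Magnetic key box, a flat black plastic box 80 (its x) x 45 (its y) x 20 mm high, with a dark steel plate and three grey ribs on its top. 40 to 80 g. Starts lying loose on the bare table, plate up, at any yaw. Origin: centre of its underside; z up.
- tray_blue: Fixed shallow blue plastic tray, outside 112 (its x) x 152 (its y) x 14 mm high, inside 100 x 140 mm, walls 6 mm thick. Origin: centre of its underside, on the table; x across, y along its long side, z up. Its flat floor lies 6 mm above the origin, the rim 14 mm.
- tray_yellow: Fixed shallow yellow plastic tray, outside 112 (its x) x 152 (its y) x 14 mm high, inside 100 x 140 mm, walls 6 mm thick. Origin: centre of its underside, on the table; x across, y along its long side, z up. Its flat floor lies 6 mm above the origin, the rim 14 mm.
- tray_green: Fixed shallow green plastic tray, outside 112 (its x) x 152 (its y) x 14 mm high, inside 100 x 140 mm, walls 6 mm thick. Origin: centre of its underside, on the table; x across, y along its long side, z up. Its flat floor lies 6 mm above the origin, the rim 14 mm.
- match_tub: Not to be sorted: loose tub of matchsticks, wood coloured with a red cap, upright cylinder 33 mm across, 60 mm tall, among the things. Origin: centre of its underside.
- eraser: Not to be sorted: loose white eraser in a blue sleeve, 45 (its x) x 22 x 13 mm high, among the things. Origin: centre of its underside.
Things that resemble listed ones, but are neither listed nor needed, are in the scene too. What is shaped like the tin_gold but turquoise is not meant.

How it is judged:
By the outcome, as a careful person would: the job done as asked, in the order asked, and still so for the second after the job is handed in, with the robot touching nothing.
It also fails if it takes over 112 s, if anything falls off the work surface, if the arm or the gripper's body presses on something with over 40 N, if the wrist force passes 120 N, or if a joint passes its speed limit or range.

## Robot

A 7-joint arm with a two-finger parallel gripper is mounted at the origin on the work surface. World frame = base frame: x ahead of the robot, y to its left, z up, the work surface at z = 0. Lengths are in m, angles in rad, forces in N, time in s.
With the tool pointing down it reaches from about 0.35 to 0.9 m from the base axis. Payload 19.9 kg.
Tool frame: the origin (TCP) lies between the finger pads; the fingertips stand 19 mm ahead of it and the grasp point (between the pads) is the TCP; z points along the fingers, y is the direction in which the jaws open and shut (so a half turn about z gives the same grasp; the last joint's range is limited). The gripper opens to 94 mm and grips with 3 to 60 N. Pads are 16 mm wide; open, the fingers measure 119 mm over their backs; the gripper's body (75 mm by 177 mm) begins 78 mm behind the grasp point.
Start: joints at [-1.264, 0.417, -0.01, 1.614, 0.005, 1.111, -0.053], TCP at [0.213, 0.588, 0.224] pointing down, gripper open.
Joint ranges: [-2.81, 2.81], [-0.39, 2.02], [-1.27, 1.25], [0.06, 2.57], [-1.19, 4.33], [0.19, 2], [-2.82, 2.82]. Speed limits (rad/s): [1.89, 1.89, 2.39, 2.39, 3.01, 3.01, 3.01].

## Interface

Orientations are given as a 3x3 rotation matrix whose columns are the frame's x, y, z axes.
In Python, from rig import robot gives the robot as it stands. Calls block until the motion is done:
- robot.move_ptp(position, orientation): joint-space move of the TCP to a pose.
- robot.move_linear(position, velocity=0.15, frame=None, threshold=None): straight line of the TCP; frame=None keeps the orientation; velocity is the mean speed in m/s. With threshold (N) it stops when the force on the tool has changed by that much, and returns True; else False.
- robot.goto_joints(angles): joint-space move.
- robot.gripper_to(opening): finger opening in m; the grip force is fixed at half the most; returns when the fingers have stopped.
- robot.pause(seconds).
- robot.ik(position, orientation): joint angles nearest the present ones, or None.
- robot.get_state(): the state.
- robot.grab_frame(name): name is "scene" or "top" or "wrist"; returns the picture (420x560x3 uint8, red, green, blue); there is no depth.
- robot.camera_info(name): a dict with "fx", "fy", "cx", "cy" (pixels), "dist" ([k1, k2, p1, p2, k3] as OpenCV has them; the pictures are not rectified), "rvec" (rotation vector, rad) and "tvec" (3), from world to camera coordinates, as OpenCV has them. Camera axes: x right, y down, z forward; pixel columns grow to the right and rows downward; lengths in m; the calibration is good to about 2 mm. A picture is of the moment at which its call begins: read the wrist's pose just before it. camera_info takes no time and is no camera call; for the wrist camera it gives the pose at the moment of the call.
A pose or a line that the arm cannot do raises robot.PlanningError and nothing moves.
- robot.sign_off(): hands the job in, once; it reports no verdict.
The state is a dict: "time": time; "qpos": joint angles; "joint_vel": joint speeds; "effort": joint torques, N m; "ee_pos": TCP position; "tool_rot": TCP orientation; "force": force on the tool from outside, world axes, zero at the start; "moment": the same for the moment, N m; "opening": finger opening in m.
Only numpy, scipy, OpenCV 4.12 (cv2) and the standard library are available. Lean on these libraries where they do the work, as an engineer would, in place of code of your own. Each camera call takes 0.05 s, during which the arm holds its last target. There are 200 camera calls.

## Working session

There is one attempt and no reset: what is moved stays moved. The work goes in short steps, each a Python script; the robot and the scene stay as the last script left them, time stands still between calls to the robot, and variables do not carry over. Pictures are saved under pics/ and viewed, about 12 in all and at most 16, crops included, and the job is handed in when it is done.

```bash
mkdir -p pics; cat > h.py <<'E'
import numpy as np, cv2
from rig import robot
def save(name,cam):
    im=robot.grab_frame(cam); cv2.imwrite(f'pics/{name}.png',im[:,:,::-1]); return im
def cam(name):
    c=robot.camera_info(name)
    K=np.array([[c['fx'],0,c['cx']],[0,c['fy'],c['cy']],[0,0,1.]])
    return K,np.array(c['dist'],float),np.array(c['rvec'],float),np.array(c['tvec'],float).reshape(3)
def p2w(px,z,name,c=None):
    K,d,r,t=c or cam(name); R=cv2.Rodrigues(r)[0]
    u=cv2.undistortPoints(np.array(px,float).reshape(-1,1,2),K,d).reshape(-1,2)
    rays=np.c_[u,np.ones(len(u))]@R; C=-R.T@t
    return C+rays*((z-C[2])/rays[:,2])[:,None]
def w2p(P,name):
    K,d,r,t=cam(name); return cv2.projectPoints(np.array(P,float).reshape(-1,1,3),r,t,K,d)[0].reshape(-1,2)
def rot(a): # tool down, jaw (y) axis at world angle a
    y=np.array([np.cos(a),np.sin(a),0]); z=np.array([0,0,-1.]); return np.c_[np.cross(y,z),y,z]
E
python3 - <<'E'
from h import *
save('top0','top');save('scene0','scene')
s=robot.get_state();print(s['time'],s['tool_rot'],s['ee_pos'],s['force'])
for n in('top','scene','wrist'):
    K,d,r,t=cam(n);print(n,K[0,0],-cv2.Rodrigues(r)[0].T@t)
E
```

```text
0.1 [[-9.40123573e-01  3.40833626e-01 -3.27379139e-04]
 [ 3.40833778e-01  9.40122953e-01 -1.08110589e-03]
 [-6.07005967e-05 -1.12795500e-03 -9.99999362e-01]] [0.21291786 0.58728167 0.22387781] [0.26000109 0.45036394 0.02234098]
top 386.2385441606094 [0.42315463 0.01454126 0.76160796]
scene 424.6166382209029 [ 0.97491279 -0.1631863   0.70724222]
wrist 364.64674478794626 [0.14557714 0.61104251 0.38369247]
```

View pics/top0.png

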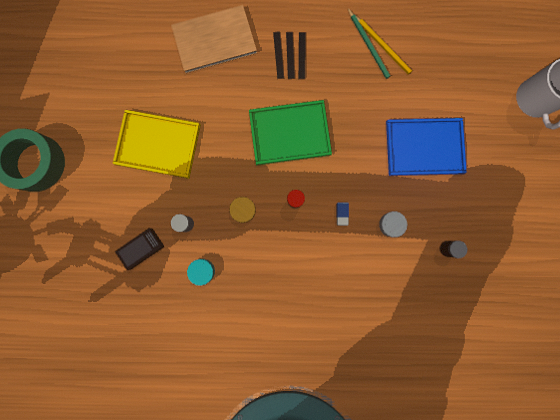

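View pics/scene0.png

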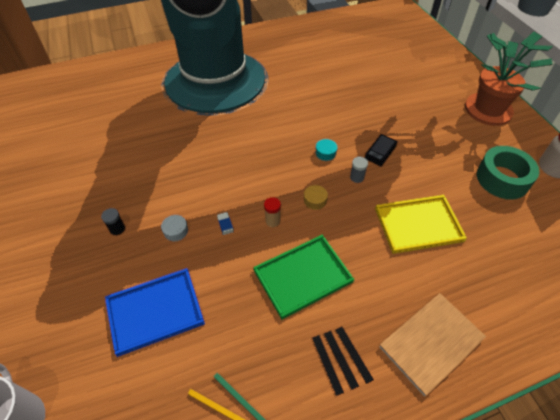

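```bash
cat > m.py <<'E'
from h import *
im=cv2.imread('pics/top0.png'); hsv=cv2.cvtColor(im,cv2.COLOR_BGR2HSV)
def near(p,z):return p2w([p],z,'top')[0]
for n,p,lo,hi in (('yellow',(157,143),(22,150,90),(32,255,255)),('green',(290,132),(50,150,50),(75,255,255)),('blue',(426,147),(105,150,80),(125,255,255))):
    m=cv2.inRange(hsv,lo,hi); k,l,st,ce=cv2.connectedComponentsWithStats(m)
    i=l[p[1],p[0]]; c=np.argwhere(l==i)[:,::-1]
    W=p2w(c,0.014,'top')[:,:2]; r=cv2.minAreaRect(W.astype(np.float32)*1000); print(n,[np.round(x,1) for x in r])
for n,p,z in (('grey',(180,223),.05),('black',(459,249),.05),('gold',(242,210),.024),('silver',(394,224),.024),('tub',(296,198),.06),('eraser',(343,214),.013),('key',(139,249),.02)): print(n,near(p,z).round(4))
E
python3 m.py
python3 - <<'E'
import cv2,numpy as np
im=cv2.imread('pics/top0.png')
f=lambda x,y:cv2.resize(im[y:y+95,x:x+190],None,fx=4,fy=3.1578947*1.0 if 0 else 3,interpolation=cv2.INTER_CUBIC)
g=lambda x,y:cv2.resize(im[y:y+95,x:x+190],None,fx=3.1,fy=3.1,interpolation=cv2.INTER_CUBIC)
cv2.imwrite('pics/crop0.png',np.vstack([g(105,195),g(290,180)]))
E
```

```text
yellow [array([607.4, 265.3]), array([155. , 112.8]), np.float64(79.9)]
green [array([633.9,   2.3]), array([112. , 150.4]), np.float64(8.5)]
blue [array([ 609. , -267.1]), array([111.4, 153.2]), np.float64(2.3)]
grey [0.4492 0.2031 0.05  ]
black [ 0.4077 -0.3112  0.05  ]
gold [0.4766 0.0923 0.024 ]
silver [ 0.4534 -0.199   0.024 ]
tub [ 0.4972 -0.0096  0.06  ]
eraser [ 0.4721 -0.1029  0.013 ]
key [0.3997 0.2877 0.02  ]
```

View pics/crop0.png

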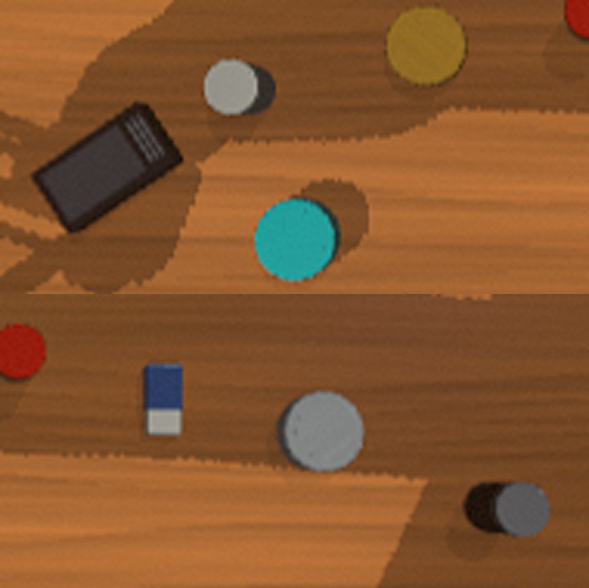

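```bash
cat > plan.py <<'E'
from h import *
D=np.deg2rad
pk=p2w(np.array([[34,177],[142,103],[183,157],[76,233]])/3.1+[105,195],.019,'top')
r=cv2.minAreaRect((pk[:,:2]*1000).astype(np.float32))
e=pk[1]-pk[0]; KEYA=np.arctan2(e[1],e[0]); KEY=pk.mean(0)[:2]
P=p2w([[179.5,223.1],[458.7,249.5]],.05,'top'); T=p2w([[394.2,224.],[242.4,209.8]],.024,'top')
tray=dict(b=(.609,-.267,D(2.3)),y=(.6074,.2653,D(-10.1)),g=(.6339,.0023,D(8.5)))
def intray(t,y):
    x0,y0,a=tray[t]; return np.array([x0-np.sin(a)*y,y0+np.cos(a)*y])
# name, xy, pick jaw angle, pick z, place xy, place jaw angle, half width
J=dict(grey=(P[0,:2],tray['b'][2],.030,intray('b',.036),tray['b'][2],.033),
 black=(P[1,:2],tray['b'][2],.030,intray('b',-.036),tray['b'][2],.033),
 silver=(T[0,:2],tray['y'][2],.022,intray('y',-.034),tray['y'][2],.050),
 gold=(T[1,:2],tray['y'][2],.022,intray('y',.034),tray['y'][2],.050),
 key=(KEY,KEYA+np.pi/2,.021,intray('g',0),tray['g'][2],.045))
E
python3 - <<'E'
from plan import *
print(r,np.rad2deg(KEYA),KEY)
for n,(p,a,z,q,b,w) in J.items():
    print(n,p.round(4),q.round(4))
    for k in(-1,0,1):
        for xy,an in((p,a),(q,b)):
            s=[robot.ik([*xy,h],rot(an+k*np.pi)) for h in(.16,z)]
            print(k,[None if v is None else np.round(v,2).tolist() for v in s])
E
```

```text
((399.9179992675781, 286.17218017578125), (43.53861999511719, 81.68550109863281), 36.450439453125) -54.39836339861675 [0.39970105 0.28596881]
grey [0.449  0.2041] [ 0.6076 -0.231 ]
-1 [[-0.41, 0.26, -0.09, 2.0, 0.03, 0.88, 2.67], [-0.33, 0.48, -0.19, 2.07, 0.16, 0.6, 2.55]]
-1 [[-0.37, 0.79, 1.08, 1.63, -0.74, 1.18, -2.22], [-0.36, 1.02, 1.08, 1.7, -1.01, 1.09, -2.05]]
0 [[-0.87, 0.28, 0.44, 2.01, -0.15, 0.88, -0.3], [-0.8, 0.51, 0.38, 2.08, -0.32, 0.61, -0.16]]
0 [[-0.36, 0.77, 1.04, 1.63, -0.71, 1.17, 0.9], [-0.21, 0.84, 0.77, 1.69, -0.72, 0.91, 0.9]]
1 [[-0.41, 0.26, -0.09, 2.0, 0.03, 0.88, 2.67], [-0.33, 0.48, -0.19, 2.07, 0.16, 0.6, 2.55]]
1 [[-0.37, 0.79, 1.08, 1.63, -0.74, 1.18, -2.22], [-0.36, 1.02, 1.08, 1.7, -1.01, 1.09, -2.05]]
black [ 0.4068 -0.3107] [ 0.6104 -0.303 ]
-1 [[-0.26, 0.5, 1.09, 1.98, -0.54, 0.98, -2.01], [-0.21, 0.83, 1.08, 2.05, -0.98, 0.9, -1.66]]
-1 [[-0.23, 0.85, 1.08, 1.54, -0.78, 1.23, -2.13], [-0.23, 1.06, 1.08, 1.61, -1.02, 1.12, -1.99]]
0 [[-0.14, 0.42, 0.9, 1.98, -0.41, 0.94, 1.01], [0.03, 0.62, 0.71, 2.05, -0.63, 0.7, 1.19]]
0 [[-0.19, 0.79, 0.98, 
[... 1384 characters left out ...]
]]
1 [[-0.39, 0.58, -0.16, 1.51, 0.1, 1.06, 2.39], [-0.36, 0.75, -0.21, 1.58, 0.19, 0.83, 2.33]]
key [0.3997 0.286 ] [0.6339 0.0023]
-1 [[-1.56, 0.45, 1.09, 2.03, -0.5, 0.95, -2.73], [-0.39, 0.52, -0.36, 2.07, 0.31, 0.6, 2.81]]
-1 [[-0.76, 0.76, 1.08, 1.67, -0.73, 1.16, -2.48], [-0.75, 1.02, 1.08, 1.74, -1.03, 1.06, -2.29]]
0 [[-0.9, 0.26, 0.24, 2.01, -0.08, 0.88, 0.01], [-0.85, 0.5, 0.2, 2.09, -0.18, 0.57, 0.1]]
0 [[-0.52, 0.58, 0.65, 1.67, -0.4, 1.03, 0.41], [-0.42, 0.74, 0.51, 1.73, -0.48, 0.8, 0.47]]
1 [[-1.56, 0.45, 1.09, 2.03, -0.5, 0.95, -2.73], [-0.39, 0.52, -0.36, 2.07, 0.31, 0.6, 2.81]]
1 [[-0.76, 0.76, 1.08, 1.67, -0.73, 1.16, -2.48], [-0.75, 1.02, 1.08, 1.74, -1.03, 1.06, -2.29]]
```

```bash
cat > act.py <<'E'
from plan import *
def above(n,h=.14): 
    p,a,*_=J[n]; robot.move_ptp([*p,h],rot(a))
def pick(n,op,d=(0,0)):
    p,a,z,*_,w=J[n]; p=p+np.array(d); robot.gripper_to(op)
    robot.move_linear([*p,z],.15,rot(a)); robot.gripper_to(0.0)
    o=robot.get_state()['opening']; robot.move_linear([*p,.14],.2); s=robot.get_state()
    print(n,'grip',round(o,4),round(s['opening'],4),'want',w,'t',round(s['time'],1)); return abs(s['opening']-w)<.006
def place(n,rel=.014):
    p,a,z,q,b,w=J[n]; robot.move_ptp([*q,.14],rot(b))
    robot.move_linear([*q,z+.012],.15); hit=robot.move_linear([*q,z+.0065],.04,None,6)
    s=robot.get_state();print('placed',hit,s['ee_pos'].round(4) if hasattr(s['ee_pos'],'round') else s['ee_pos'],s['force'])
    robot.gripper_to(w+rel); robot.move_linear([*q,.14],.2); print('t',robot.get_state()['time'])
E
python3 - <<'E'
from act import *
above('grey')
im=save('w1','wrist')[:,:,::-1].copy()
t=np.linspace(0,2*np.pi,40)
def circ(c,r,z): return np.c_[c[0]+r*np.cos(t),c[1]+r*np.sin(t),0*t+z]
for n,r_,zz in(('grey',.0165,.05),('gold',.025,.024)):
    cv2.polylines(im,[w2p(circ(J[n][0],r_,zz),'wrist').astype(int)],True,(0,0,255),1)
cv2.polylines(im,[w2p(pk,'wrist').astype(int)],True,(0,0,255),1)
cv2.imwrite('pics/w1o.png',im);s=robot.get_state();print(s['time'],s['ee_pos'])
E
```

```text
1.825 [0.44887072 0.20528188 0.14008234]
```

View pics/w1o.png

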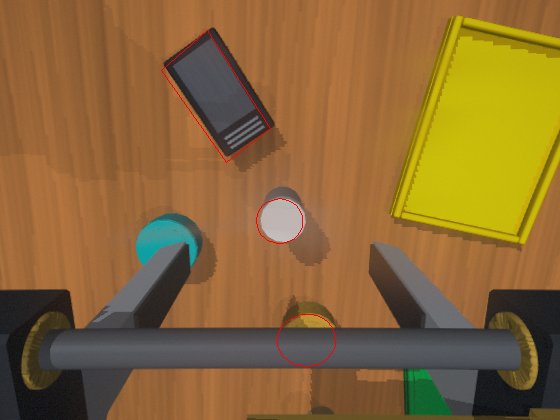

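Top view: grey canister (180,223), black canister (459,249), silver tin (394,224), gold tin (242,210), key box (139,249). Lookalikes: the turquoise tin (201,272, excluded by colour), the match tub (296,198, red cap) and the eraser (343,214). Trays: yellow (157,143), green (290,132), blue (426,147). The wrist close-up confirms the grey/white cap at (280,220), matching the projected outline.

```bash
python3 - <<'E'
from act import *
if pick('grey',.06): 
    place('grey')
    save('top1','top'); above('black'); 
    im=save('w2','wrist')[:,:,::-1].copy(); t=np.linspace(0,2*np.pi,40)
    for n,r_,zz in(('black',.0165,.05),('silver',.025,.024)):
        c=J[n][0];cv2.polylines(im,[w2p(np.c_[c[0]+r_*np.cos(t),c[1]+r_*np.sin(t),0*t+zz],'wrist').astype(int)],True,(0,0,255),1)
    cv2.imwrite('pics/w2o.png',im)
E
```

```text
grey grip 0.033 0.0323 want 0.033 t 4.7
placed False [ 0.6076 -0.231   0.0367] [-0.37555615  0.1436012  -0.60407516]
t 8.55
```

View pics/w2o.png

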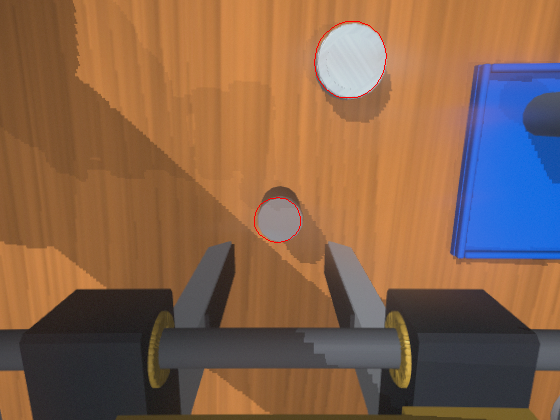

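The black canister's cap (277,220) and the silver tin (350,60) both lie on their projected outlines. I'll carry on with black and silver.

```bash
python3 - <<'E'
from act import *
if pick('black',.055):
    place('black'); above('silver')
    if pick('silver',.075):
        place('silver',.012); save('top2','top'); above('key',.16)
        im=save('w3','wrist')[:,:,::-1].copy(); t=np.linspace(0,2*np.pi,40)
        cv2.polylines(im,[w2p(pk,'wrist').astype(int)],True,(0,0,255),1)
        cv2.imwrite('pics/w3o.png',im)
E
```

```text
black grip 0.0325 0.0328 want 0.033 t 12.0
placed False [ 0.6105 -0.3029  0.0367] [-0.97869757 -1.0810592  -0.9560935 ]
t 15.0
silver grip 0.0491 0.0496 want 0.05 t 18.6
placed False [0.6014 0.2319 0.0287] [0.51377442 0.12538896 0.31793288]
t 22.5417
```

View pics/w3o.png

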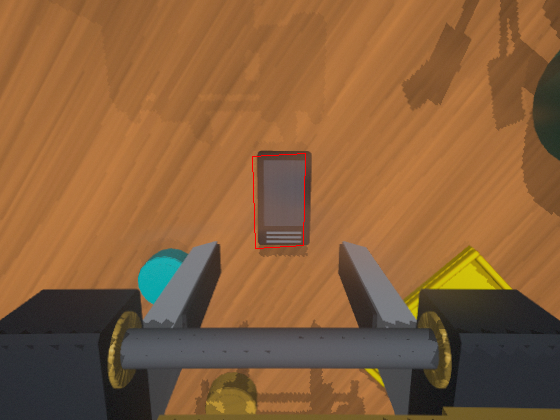

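View pics/top2.png

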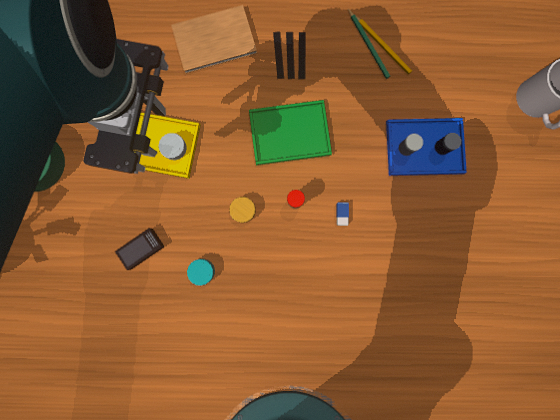

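The canisters stand in blue at (413,143) and (450,143), and the silver tin sits in yellow at (171,146). The wrist view puts the key box at corners (258,151), (311,152), (309,245), (258,244), 3–4 px right of my outline. I'll correct from that.

```bash
python3 - <<'E'
from act import *
W=p2w([[258,151],[311,152],[309,245],[257.5,244.5]],.02,'wrist')[:,:2]
c=W.mean(0); l=(W[0]+W[1]-W[2]-W[3])/2; a=np.arctan2(l[1],l[0])
w=np.linalg.norm((W[1]+W[2]-W[0]-W[3])/2)
print(c,np.rad2deg(a),np.linalg.norm(l),w,'plan',KEY,np.rad2deg(KEYA))
A=a-np.pi/2
while A-J['key'][1]>1.5:A-=np.pi
while A-J['key'][1]<-1.5:A+=np.pi
if np.linalg.norm(c-KEY)<.008 and abs(A-J['key'][1])<.1:
    J['key']=(c,A,*J['key'][2:])
    robot.gripper_to(.07)
    if pick('key',.07):
        place('key',.012); save('top3','top'); above('gold')
        if pick('gold',.075):
            place('gold',.012)
            robot.move_ptp([.45,.45,.3],rot(0)); save('top4','top'); save('scene4','scene')
E
```

```text
[0.40139751 0.2904589 ] 124.84687438816817 0.08027158999349784 0.04393536645483753 plan [0.39970105 0.28596881] -54.39836339861675
key grip 0.0447 0.0447 want 0.045 t 26.4
placed False [0.634  0.0024 0.0277] [-0.57011361 -0.44315533 -0.01901519]
t 30.1
gold grip 0.0495 0.0494 want 0.05 t 33.6
placed False [0.6134 0.2989 0.0286] [ 0.67722172 -0.74603268  0.45662178]
t 36.85
```

```bash
python3 - <<'E'
import cv2
a=cv2.imread('pics/top4.png');cv2.imwrite('pics/top4c.png',cv2.resize(a[85:300,100:490],None,fx=2,fy=2,interpolation=cv2.INTER_CUBIC))
E
```

```text
(no output)
```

View pics/top4c.png

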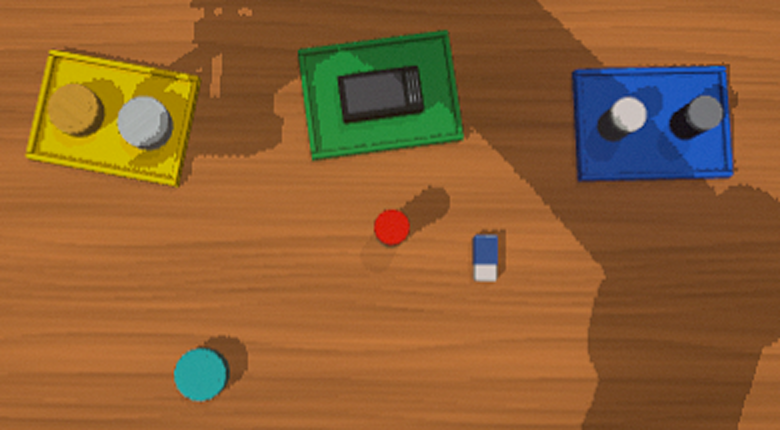

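View pics/scene4.png

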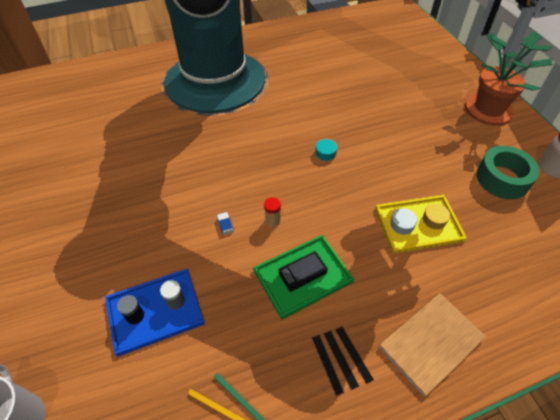

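The final views show everything in place:
- **Yellow tray:** both tins flat, gold at crop (75,110) and silver at (145,122).
- **Green tray:** key box flat at (381,94).
- **Blue tray:** both canisters upright, at (629,114) and (704,112).
- **Left alone:** match tub (392,227), eraser (485,258) and turquoise tin (200,375) are at their starting pixels.

```bash
python3 -c "
from h import *
robot.sign_off()"
```

```text
the job is handed in; nothing more can be done
```

The job is done and handed in: all five containers are in their trays, with about 40 s of the 112 s used. Both film canisters stand cap up in the blue tray, both tins lie lid up in the yellow tray, and the key box lies plate up in the green tray.

- **Grips:** every finger opening matched the object's size: about 33 mm for the canisters, 50 mm for the tins and 45 mm for the key box.
- **Final pictures:** the top and scene views show everything inside its tray, upright or flat. The match tub, eraser and turquoise tin are where they started, and the arm is clear.
- **Seating:** I released each item about 0.5 mm above the tray floor by my estimate. No contact was felt on lowering, so "fully down" rests on the pictures.
- **Disagreement:** the wrist camera put the key box about 5 mm from the top-view estimate, so I used the wrist value before gripping it.

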